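# Seat the slide carrier and press the capture key

### The arm

A 6-joint arm with a two-finger parallel gripper is mounted at the origin on the work surface. World frame = base frame: x ahead of the robot, y to its left, z up, the work surface at z = 0. Lengths are in m, angles in rad, forces in N, time in s.
With the tool pointing down it reaches from about 0.2 to 0.875 m from the base axis. Payload 3.4 kg.
Tool frame: the origin (TCP) lies at the very end of the fingers, on their centre line; the grasp point (between the pads) lies 19 mm behind it; z points along the fingers, y is the line along which they close (so a half turn about z gives the same grasp; the last joint's range is limited). The gripper opens to 94 mm and grips with 3 to 60 N. Pads are 16 mm wide; open, the fingers measure 119 mm over their backs; the gripper's body (75 mm by 177 mm) begins 78 mm behind the grasp point.
Start: joints at [1.094, 0.276, 1.505, -0, 1.361, -0.121], TCP at [0.2, 0.539, 0.205] pointing down, gripper open.
Joint ranges: [-2.89, 2.89], [-0.75, 2.08], [0.22, 2.7], [-1.18, 4.32], [0.11, 2.71], [-2.7, 2.7]. Speed limits (rad/s): [2.57, 2.57, 3.14, 3.14, 3.14, 3.14].

### API

Orientations are given as a rotation vector (axis times angle).
In Python, from station import * gives the robot as it stands.
- The arm moves only by the tool arm_command, never from a script. Its argument "motion" is one flat list of numbers, 5 for each row, row after row: the opening, from 0 (shut) to 1 (fully open), then the shift along the tool's x, y, z in m, then the turn about the tool's z in rad. In form: [gripper, x, y, z, spin, gripper, x, y, z, spin, ...]. A call has 1 to 12 rows; each row is the pose to reach, as a shift and turn from the pose commanded when the call began, along the tool's axes at that moment; what a row does not reach only later rows make up. A row lasts 1/8 s, in which the tool goes at most 62.5 mm and 10.7 degrees, less where a joint would pass 70% of its speed; a pose out of reach is approached as far as the arm can. A call with a gripper value outside its range is refused whole. The fingers move at their own pace and stop on an object; "grip_force" is the grip in N (left out, the last holds). Time passes only in rows, so rows that repeat a pose let the fingers close. It gives the time, the measured TCP pose, the force, the opening and the grip force at its end, in the units of the state.
- read_state(): the state, without advancing time (a new reading comes with each control period).
- camera(name): name is "side" or "top" or "wrist"; returns the picture (480x640x3 uint8, blue, green, red); there is no depth.
- camera_params(name): a dict with "intrinsics" (3x3 intrinsics, pixels), "R" (3x3) and "t" (3): a world point X has camera coordinates R X + t; the wrist camera has in their place "tool_from_camera" (4x4, takes a point from camera to tool coordinates, whose origin is the TCP and whose axes are the flange's). Camera axes: x right, y down, z forward; pixel columns grow to the right and rows downward; lengths in m; the calibration is good to about 2 mm. A picture is of the moment at which its call begins: read the wrist's pose just before it. camera_params takes no time and is no camera call.
- finish_job(): hands the job in; it is judged then, once.
The state is a dict: "time_s": time; "joints": joint angles; "qvel": joint speeds; "effort": joint torques, N m; "position": TCP position; "orientation": TCP orientation; "wrist_force": force on the tool from outside, world axes, zero at the start; "wrist_torque": the same for the moment, N m; "grip_width": finger opening in m; "finger_force": force on a finger pad.
Only numpy, scipy, OpenCV 4.12 (cv2) and the standard library are available. Lean on these libraries where they do the work, as an engineer would, in place of code of your own. Each camera call takes 0.05 s, during which the arm holds its last target. There are 200 camera calls.

### The job

With the fingertips, push the green slide carrier along its lane until it is fully home against the stop, then lightly press the blue key on the camera control box down and let it come back up, and withdraw. Only push and press, without force: do not lift either carrier, do not press the blue key before the carrier is home, and leave the orange carrier, the other keys, the oil bottle, the dish and the slide box alone.

Things in the scene. Friction and masses are not known exactly. Their poses are not given: they have to be found in the camera images.
- dock: Fixed aluminium loading dock with two open lanes side by side along its x axis, centre lines at y = -31 and +31 mm, each 54 mm wide. Origin at bench level, between the lanes. Lane floor 6 mm above the bench from x = -100 mm (near end, open) to the stop face at x = +90; white walls 8 mm thick, tops 20 mm above the bench. x points to the stop, roughly away from the robot
- dock_stop (a point): Middle of the dock's stop face at lane-floor height (dock frame 90, 0, 6 mm). The stop is a white block 132 mm wide, 40 mm deep, its top 40 mm above the bench, closing both lanes; axes as the dock's
- green_carrier: Green plastic slide carrier, 90 long (x) x 50 wide x 18 mm high, glass slide on top, about 0.1 kg, loose, in one of the two lanes (which varies), 45 to 90 mm short of the stop. Origin at the centre of its underside, x towards the stop; near end face at x = -45 mm. Fully home its origin is at dock x = +45 mm. Slides with light friction, stays where left
- orange_carrier: Orange slide carrier, same shape, size and frame as the green one, lying in the other lane: to be left alone
- control_box: White camera control box, fixed to the bench, 170 (x) x 140 (y) x 40 mm high with a dark display strip along its far edge. Origin at the centre of its underside. Four round push keys stand on its top in two rows, centres 62 mm apart along its x and 60 mm along its y; which colour stands where varies
- oil_bottle: Small amber bottle with black cap, 36 mm diameter, 70 mm high, loose, standing behind the dock. Origin at the centre of its underside
- dish: White shallow specimen dish, 84 mm diameter, 16 mm high, loose, behind the control box. Origin at the centre of its underside
- slide_box: Grey closed slide box, 80 x 28 x 25 mm high, loose, on the bench between the dock and the control box. Origin at the centre of its underside
- blue_key_top (a point): Centre of the top face of the blue round push key (24 mm diameter) on the control box, 62 mm above the bench when up, standing 10 mm proud of its black housing (40 mm diameter), the key to press; the point moves with the key
- blue_key (a joint): How far the blue key is pressed down, m: 0 is up, 0.006 fully down; a spring pushes it back up, 1.5 N starts it moving and about 5 N holds it fully down
- white_key_top (a point): Centre of the top face of the white round push key (24 mm diameter) on the control box, 62 mm above the bench when up, standing 10 mm proud of its black housing (40 mm diameter), to be left alone; the point moves with the key
- white_key (a joint): How far the white key is pressed down, m: 0 is up, 0.006 fully down; a spring pushes it back up, 1.5 N starts it moving and about 5 N holds it fully down
- red_key_top (a point): Centre of the top face of the red round push key (24 mm diameter) on the control box, 62 mm above the bench when up, standing 10 mm proud of its black housing (40 mm diameter), to be left alone; the point moves with the key
- red_key (a joint): How far the red key is pressed down, m: 0 is up, 0.006 fully down; a spring pushes it back up, 1.5 N starts it moving and about 5 N holds it fully down
- yellow_key_top (a point): Centre of the top face of the yellow round push key (24 mm diameter) on the control box, 62 mm above the bench when up, standing 10 mm proud of its black housing (40 mm diameter), to be left alone; the point moves with the key
- yellow_key (a joint): How far the yellow key is pressed down, m: 0 is up, 0.006 fully down; a spring pushes it back up, 1.5 N starts it moving and about 5 N holds it fully down
Things that resemble listed ones, but are neither listed nor needed, are in the scene too. Several things have the shape of the green_carrier; the one meant has the colours described above.

How it is judged:
By the outcome, as a careful person would: the job done as asked, in the order asked, and still so for the second after the job is handed in, with the robot touching nothing.
It also fails if it takes over 42 s, if anything falls off the work surface, if the arm or the gripper's body presses on something with over 40 N, if the wrist force passes 120 N, or if a joint passes its speed limit or range.

## Working session

There is one attempt and no reset: what is moved stays moved. The work goes in short steps, Python scripts to look and compute and a tool call to move; the robot and the scene stay as the last step left them, time stands still between calls to the robot, and variables do not carry over. Pictures are saved under pics/ and viewed, at most 10 in all, crops included, and the job is handed in when it is done.

Besides the shell and the picture viewer there is one more tool, called after "Call:" as name(argument=value, ...), one argument or row to a line, values as JSON. arm_command: Moves the arm, as the interface text tells. Its arguments: {"type":"object","properties":{"motion":{"type":"array","items":{"type":"number"}},"grip_force":{"type":"number"}},"required":["motion"]}

```bash
mkdir -p pics; python3 - <<'E'
from station import *
import cv2
for n in("top","side"):
    cv2.imwrite(f"pics/{n}0.png",camera(n)); p=camera_params(n); print(n,p)
s=read_state();print(s["position"],s["orientation"],s["time_s"])
print(camera_params("wrist"))
E
```

```text
top {'intrinsics': array([[437.70675704,   0.        , 316.9573882 ],
       [  0.        , 437.70675704, 236.08240975],
       [  0.        ,   0.        ,   1.        ]]), 'R': array([[-0.01137493, -0.9997157 , -0.02095549],
       [-0.99687907,  0.01297493, -0.07787018],
       [ 0.07811993,  0.02000432, -0.99674325]]), 't': array([-0.02005768,  0.55169187,  0.78264004])}
side {'intrinsics': array([[542.12041833,   0.        , 317.9098287 ],
       [  0.        , 542.12041833, 246.31861224],
       [  0.        ,   0.        ,   1.        ]]), 'R': array([[-0.99757348, -0.0690435 ,  0.00895259],
       [-0.05545698,  0.71027797, -0.70173337],
       [ 0.0420913 , -0.70052709, -0.71238341]]), 't': array([0.53610608, 0.10792394, 0.96054527])}
[0.20008372 0.53853845 0.2047195 ] [-5.55835937e-01 -3.09159697e+00  2.39071630e-03] 0.1
{'intrinsics': array([[370.59551132,   0.        , 316.59790847],
       [  0.        , 370.59551132, 232.59395811],
       [  0.        ,   0.        ,   1.        ]]), 'tool_from_camera': array([[ 3.45169468e-04, -9.58135586e-01, -2.86314651e-01,
         8.36172141e-02],
       [ 9.99999918e-01,  3.91049702e-04, -1.03065617e-04,
        -5.16570862e-04],
       [ 2.10714094e-04, -2.86314592e-01,  9.58135643e-01,
        -1.78825359e-01],
       [ 0.00000000e+00,  0.00000000e+00,  0.00000000e+00,
         1.00000000e+00]])}
```

View pics/top0.png

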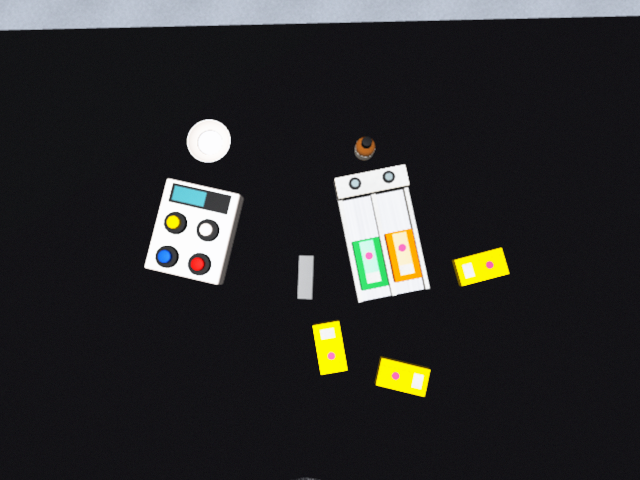

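View pics/side0.png

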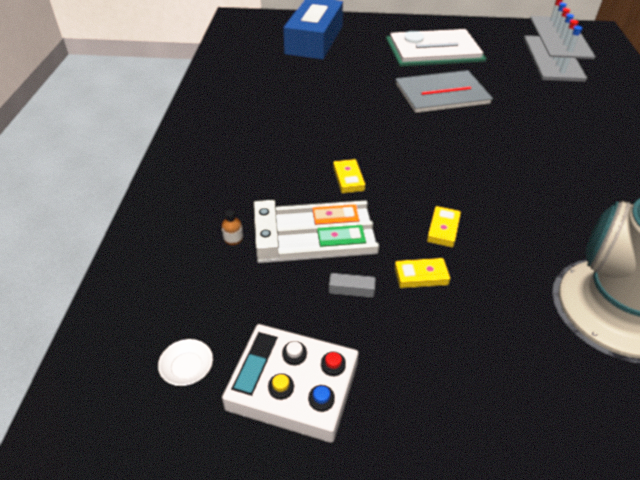

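The top view shows the green carrier in the left lane at about (370,263), the orange one in the right lane at (403,256), and the stop at (372,182). The blue key is at (165,257), and the arm is out of view. The side view agrees, with the green carrier at (342,236) and the blue key at (321,396).

```bash
cat > h.py <<'E'
from station import *
import cv2, numpy as np
from scipy.spatial.transform import Rotation as Ro
def cast(n,uv,z,Rt=None):
    p=camera_params(n); K=p["intrinsics"]
    if n=="wrist":
        T=p["tool_from_camera"]; Rw=Ro.from_rotvec(Rt[1]).as_matrix()
        Rc=Rw@T[:3,:3]; c=Rw@T[:3,3]+Rt[0]
    else: Rc=p["R"].T; c=-Rc@p["t"]
    d=(Rc@np.linalg.solve(K,np.c_[np.atleast_2d(uv),np.ones(len(np.atleast_2d(uv)))].T)).T
    return c+d*((z-c[2])/d[:,2])[:,None]
def mask(im,h0,h1,s=120,v=60):
    m=cv2.inRange(cv2.cvtColor(im,cv2.COLOR_BGR2HSV),(h0,s,v),(h1,255,255))
    return m
def big(m):
    cs=cv2.findContours(m,cv2.RETR_EXTERNAL,cv2.CHAIN_APPROX_NONE)[0]
    return max(cs,key=cv2.contourArea)
def cen(c): m=cv2.moments(c); return [m["m10"]/m["m00"],m["m01"]/m["m00"]]
E
python3 - <<'E'
from h import *
np.set_printoptions(precision=4,suppress=True)
for n in("top","side"):
    im=cv2.imread(f"pics/{n}0.png")
    if n=="side": im[:130]=0
    for k,a,b,z in(("green",50,80,.024),("orange",8,19,.024),("blue",100,125,.062),("red",0,4,.062)):
        m=mask(im,a,b)
        if k=="orange" and n=="top": m[:200]=0
        if k=="blue" and n=="side": m[:,:290]=0
        c=big(m); w=cast(n,c[:,0,:].astype(float),z)[:,:2]
        r=cv2.minAreaRect((w*1000).astype(np.float32)); print(n,k,cast(n,cen(c),z)[0],r, len(c))
print(cast("top",[[337,199],[411,187],[335,180],[407,166]],.04))
im=cv2.imread("pics/top0.png")
cv2.imwrite("pics/crop1.png",cv2.resize(im[155:310,320:440],None,fx=4.5,fy=3.8*4.5/3.8*.85,interpolation=cv2.INTER_CUBIC))
E
```

```text
top green [ 0.4968 -0.1229  0.024 ] ((500.87530517578125, -122.59321594238281), (87.7312240600586, 50.166446685791016), 10.601945877075195) 234
top orange [ 0.511  -0.1587  0.024 ] ((509.9223327636719, -159.04200744628906), (88.24310302734375, 6.527281284332275), 13.52875804901123) 99
top blue [0.5169 0.2401 0.062 ] ((517.6279296875, 240.4705352783203), (24.877309799194336, 22.744924545288086), 89.32576751708984) 40
top red [0.5029 0.1822 0.062 ] ((502.9656982421875, 182.2980499267578), (23.756174087524414, 23.281131744384766), 44.76860809326172) 38
side green [ 0.4991 -0.1115  0.024 ] ((500.93548583984375, -120.12104797363281), (87.04483795166016, 47.93691635131836), 10.414478302001953) 212
side orange [ 0.5151 -0.1794  0.024 ] ((514.4652709960938, -179.93194580078125), (89.7491683959961, 50.93537521362305), 10.468740463256836) 115
side blue [0.5165 0.2444 0.062 ] ((516.6071166992188, 244.5341033935547), (25.584030151367188, 26.594100952148438), 4.256621837615967) 52
side red [0.5024 0.1863 0.062 ] ((501.7799377441406, 186.49356079101562), (25.342329025268555, 27.777597427368164), 3.4334332942962646) 49
[[ 0.6166 -0.0641  0.04  ]
 [ 0.6364 -0.1976  0.04  ]
 [ 0.6514 -0.061   0.04  ]
 [ 0.675  -0.1915  0.04  ]]
```

View pics/crop1.png

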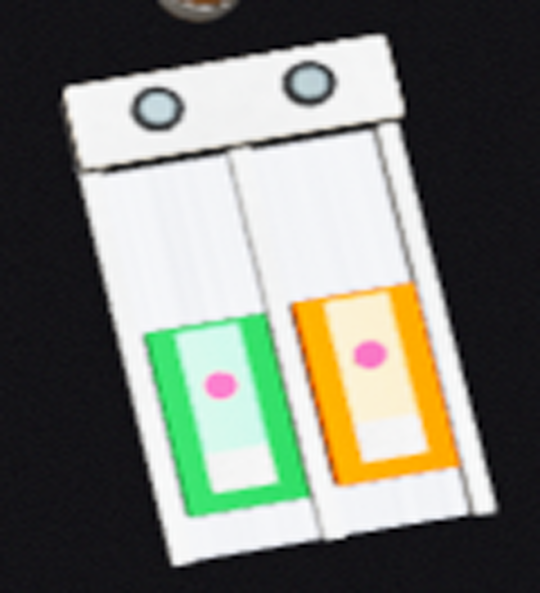

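The crop confirms the lane geometry: dock yaw is about 10.5°, and the stop's front edge runs from (85,172) to (400,122). The carrier is about 76 mm short of the stop. I'll close the fingers and hover behind its near end.

Call:
arm_command(
  motion=[0, -0.454, -0.548, 0.085, -0.54, 0, -0.454, -0.548, 0.085, -0.54, 0, -0.454, -0.548, 0.085, -0.54, 0, -0.454, -0.548, 0.085, -0.54, 0, -0.454, -0.548, 0.085, -0.54, 0, -0.454, -0.548, 0.085, -0.54, 0, -0.454, -0.548, 0.085, -0.54, 0, -0.454, -0.548, 0.085, -0.54, 0, -0.454, -0.548, 0.085, -0.54, 0, -0.454, -0.548, 0.085, -0.54, 0, -0.454, -0.548, 0.085, -0.54, 0, -0.454, -0.548, 0.085, -0.54],
)

```text
time_s: 1.6
position: [0.4355, -0.1358, 0.1199]
orientation: [0.285, -3.129, 0.0]
wrist_force: [-0.8, 0.3, -0.2]
grip_width: 0.0004
finger_force: 0.0
```

```bash
python3 - <<'E'
from h import *
np.set_printoptions(precision=4,suppress=True)
s=read_state();im=camera("wrist");cv2.imwrite("pics/w1.png",im)
P=(np.array(s["position"]),np.array(s["orientation"]));print(P, Ro.from_rotvec(P[1]).as_matrix())
c=big(mask(im,50,80)); w=cast("wrist",c[:,0,:].astype(float),.024,P)[:,:2]
print(cv2.minAreaRect((w*1000).astype(np.float32)),cv2.boundingRect(c))
E
```

```text
(array([ 0.4355, -0.1358,  0.1199]), array([ 0.2847, -3.1285,  0.0003])) [[-0.9836 -0.1805 -0.0001]
 [-0.1805  0.9836 -0.0002]
 [ 0.0001 -0.0002 -1.    ]]
((477.95574951171875, -127.0142822265625), (51.97575759887695, 49.223087310791016), 10.254416465759277) (288, 256, 62, 60)
```

View pics/w1.png

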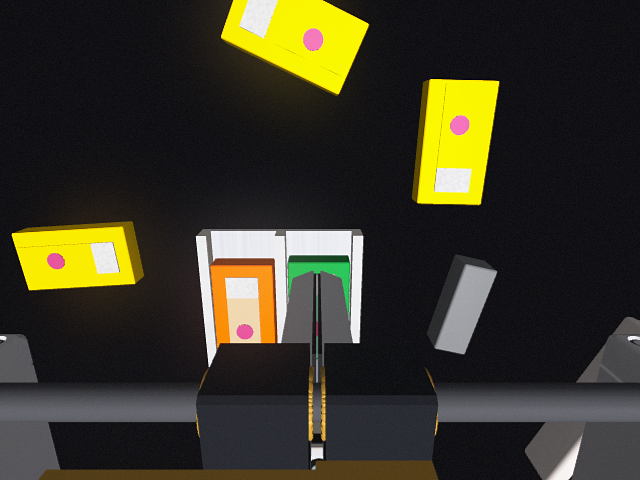

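The wrist view shows the green carrier's near edge at row 256, centred on the fingers at columns 288–350. The fingers are about 17 mm behind it. I'll descend slightly farther back.

Call:
arm_command(
  motion=[0, 0.006, 0.001, 0.04, 0, 0, 0.006, 0.001, 0.08, 0, 0, 0.006, 0.001, 0.1, 0, 0, 0.006, 0.001, 0.106, 0, 0, 0.006, 0.001, 0.106, 0],
)

```text
time_s: 2.28
position: [0.429, -0.1327, 0.0145]
orientation: [0.289, -3.128, -0.0]
wrist_force: [0.6, -0.9, 0.3]
grip_width: 0.0004
finger_force: 0.0
```

Call:
arm_command(
  motion=[0, -0.007, 0, 0, 0, 0, -0.014, 0, 0, 0, 0, -0.02, 0, 0, 0, 0, -0.026, 0, 0, 0, 0, -0.032, 0, 0, 0, 0, -0.038, 0, 0, 0, 0, -0.044, 0, 0, 0, 0, -0.05, 0, 0, 0, 0, -0.056, 0, 0, 0, 0, -0.062, 0, 0, 0, 0, -0.068, 0, 0, 0, 0, -0.074, 0, 0, 0],
)

```text
time_s: 3.78
position: [0.5021, -0.1192, 0.0144]
orientation: [-0.289, 3.128, 0.0]
wrist_force: [-0.1, 0.3, 0.7]
grip_width: 0.0009
finger_force: 0.3
```

```bash
cat > g.py <<'E'
from h import *
np.set_printoptions(precision=4,suppress=True)
s=read_state();print(s["position"],s["wrist_force"],s["time_s"])
for n in("top","side"):
    im=camera(n);m=mask(im,50,80)
    if n=="side": m[:130]=0
    m=cv2.morphologyEx(m,cv2.MORPH_CLOSE,np.ones((5,5)))
    c=big(m); w=cast(n,c[:,0,:].astype(float),.024)[:,:2]
    a=(w-np.array([.6255,-.130]))@np.array([.983,.182])
    print(n,"far edge rel stop",np.sort(a)[[0,5,-6,-1]])
    cv2.imwrite(f"pics/{n}_{s['time_s']:.2f}.png",im)
E
python3 g.py
```

```text
[ 0.5021 -0.1192  0.0144] [-0.147   0.3257  0.7279] 3.775
top far edge rel stop [-0.0324 -0.0277 -0.0233 -0.0219]
side far edge rel stop [-0.1092 -0.1077 -0.0228 -0.0217]
```

Call:
arm_command(
  motion=[0, -0.005, 0, 0, 0, 0, -0.009, 0, 0, 0, 0, -0.012, 0, 0, 0, 0, -0.014, 0, 0, 0, 0, -0.016, 0, 0, 0, 0, -0.017, 0, 0, 0, 0, -0.018, 0, 0, 0],
)

```text
time_s: 4.75
position: [0.5193, -0.116, 0.0145]
orientation: [0.289, -3.128, -0.0]
wrist_force: [-0.5, -0.2, -0.0]
grip_width: 0.0005
finger_force: 0.5
```

Call:
arm_command(
  motion=[0, -0.001, 0, 0, 0, 0, -0.0015, 0, 0, 0, 0, -0.002, 0, 0, 0, 0, -0.002, 0, 0, 0],
)

```text
time_s: 5.25
position: [0.5214, -0.1157, 0.0144]
orientation: [-0.289, 3.128, 0.0]
wrist_force: [-2.1, -0.5, 0.8]
grip_width: 0.0002
finger_force: 0.3
```

```bash
python3 g.py
```

```text
[ 0.5214 -0.1157  0.0144] [-2.0763 -0.4897  0.7645] 5.25Traceback (most recent call last):
  File "g.py", line 8, in <module>
    c=big(m); w=cast(n,c[:,0,:].astype(float),.024)[:,:2]
  File "h.py", line 17, in big
    return max(cs,key=cv2.contourArea)
ValueError: max() iterable argument is empty
```

Call:
arm_command(
  motion=[0, -0.0005, 0, 0, 0, 0, -0.001, 0, 0, 0, 0, -0.001, 0, 0, 0],
)

```text
time_s: 5.68
position: [0.5224, -0.1155, 0.0144]
orientation: [-0.289, 3.128, 0.0]
wrist_force: [-0.9, -0.4, -0.7]
grip_width: 0.0008
finger_force: 0.3
```

```bash
sed -i 's/("top","side"):/("side",):/' g.py; python3 g.py; python3 - <<'E'
import cv2,glob,os
f=max(glob.glob("pics/side_*"),key=os.path.getmtime)
cv2.imwrite("pics/c2.png",cv2.resize(cv2.imread(f)[180:280,230:400],None,fx=4.5,fy=4.5,interpolation=cv2.INTER_CUBIC))
E
```

```text
[ 0.5224 -0.1155  0.0144] [-0.8867 -0.4459 -0.7388] 5.675
side far edge rel stop [-0.0893 -0.088  -0.0031 -0.0014]
```

View pics/c2.png

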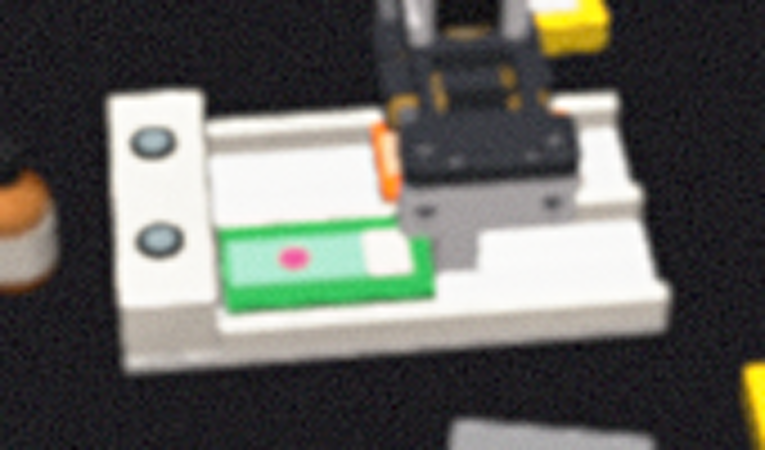

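The crop shows the carrier nearly home, with only a thin gap left at about (218,260). I'll keep making small pushes until the force rises.

Call:
arm_command(
  motion=[0, -0.0005, 0, 0, 0, 0, -0.001, 0, 0, 0, 0, -0.0015, 0, 0, 0, 0, -0.0015, 0, 0, 0],
)

```text
time_s: 6.22
position: [0.5239, -0.1152, 0.0145]
orientation: [-0.289, 3.128, 0.0]
wrist_force: [-1.5, -0.7, -0.3]
grip_width: 0.0003
finger_force: 0.3
```

Call:
arm_command(
  motion=[0, -0.0005, 0, 0, 0, 0, -0.001, 0, 0, 0, 0, -0.001, 0, 0, 0],
)

```text
time_s: 6.6
position: [0.5249, -0.1151, 0.0145]
orientation: [-0.289, 3.128, 0.0]
wrist_force: [-2.3, -0.0, -0.5]
grip_width: 0.0011
finger_force: 0.3
```

Call:
arm_command(
  motion=[0, -0.0005, 0, 0, 0, 0, -0.001, 0, 0, 0, 0, -0.001, 0, 0, 0],
)

```text
time_s: 6.98
position: [0.5257, -0.1149, 0.0144]
orientation: [0.289, -3.128, -0.0]
wrist_force: [-0.9, -0.4, 0.1]
grip_width: -0.0
finger_force: 0.6
```

```bash
python3 g.py
```

```text
[ 0.5257 -0.1149  0.0144] [-0.8918 -0.4389  0.1099] 6.975
side far edge rel stop [-0.0861 -0.0845 -0.0009  0.001 ]
```

Call:
arm_command(
  motion=[0, -0.0005, 0, 0, 0, 0, -0.001, 0, 0, 0, 0, -0.001, 0, 0, 0],
)

```text
time_s: 7.4
position: [0.5257, -0.1148, 0.0144]
orientation: [0.289, -3.126, -0.0]
wrist_force: [-5.0, -1.9, 3.1]
grip_width: 0.0004
finger_force: 2.6
```

Call:
arm_command(
  motion=[0, -0.0005, 0, 0, 0, 0, -0.001, 0, 0, 0, 0, -0.001, 0, 0, 0],
)

```text
time_s: 7.78
position: [0.5257, -0.1148, 0.0144]
orientation: [0.29, -3.124, 0.0]
wrist_force: [-5.8, -2.5, 4.9]
grip_width: 0.0001
finger_force: 3.6
```

The TCP has stalled at about 6 N, so the carrier is home. I'll back off and lift.

Call:
arm_command(
  motion=[0, 0.005, 0, 0, 0, 0, 0.02, 0, 0, 0, 0, 0.03, 0, 0, 0, 0, 0.03, 0, -0.05, 0, 0, 0.03, 0, -0.1, 0, 0, 0.03, 0, -0.12, 0, 0, 0.03, 0, -0.12, 0],
)

```text
time_s: 8.65
position: [0.4991, -0.1205, 0.1361]
orientation: [-0.288, 3.124, -0.003]
wrist_force: [-0.0, -0.6, -0.6]
grip_width: 0.0006
finger_force: 0.0
```

```bash
python3 g.py; python3 - <<'E'
from h import *
s=read_state(); p=s["position"]; R=Ro.from_rotvec(s["orientation"]).as_matrix()
print(R.T@(np.array([.517,.2415,.13])-p))
E
```

```text
[ 0.4991 -0.1205  0.1361] [-0.0008 -0.591  -0.5802] 8.65
side far edge rel stop [-0.0855 -0.0841 -0.0009  0.001 ]
[-0.08476933  0.35195916  0.00455799]
```

Call:
arm_command(
  motion=[0, -0.13, 0.352, 0, 0, 0, -0.13, 0.352, 0, 0, 0, -0.13, 0.352, 0, 0, 0, -0.13, 0.352, 0, 0, 0, -0.13, 0.352, 0, 0, 0, -0.13, 0.352, 0, 0, 0, -0.13, 0.352, 0, 0, 0, -0.13, 0.352, 0, 0, 0, -0.13, 0.352, 0, 0],
)

```text
time_s: 9.82
position: [0.5609, 0.2481, 0.1337]
orientation: [0.286, -3.127, 0.001]
wrist_force: [-0.4, 1.0, -0.0]
grip_width: 0.0005
finger_force: 0.0
```

```bash
python3 - <<'E'
from h import *
np.set_printoptions(precision=4,suppress=True)
s=read_state();im=camera("wrist");cv2.imwrite("pics/w2.png",im)
P=(np.array(s["position"]),np.array(s["orientation"]));print(P[0])
m=mask(im,100,125); m=cv2.morphologyEx(m,cv2.MORPH_CLOSE,np.ones((5,5)));c=big(m); w=cast("wrist",c[:,0,:].astype(float),.062,P)[:,:2]
print(cv2.boundingRect(c),cv2.minEnclosingCircle((w*1000).astype(np.float32)),cast("wrist",cen(c),.062,P))
E
python3 g.py
```

```text
[0.5609 0.2481 0.1337]
(303, 165, 34, 36) ((516.9086303710938, 241.2252197265625), 12.039182662963867) [[0.5167 0.2412 0.062 ]]
[0.5612 0.2481 0.1341] [0.7516 0.0031 0.0825] 9.875
side far edge rel stop [-0.0852 -0.0839 -0.0768 -0.075 ]
```

View pics/w2.png

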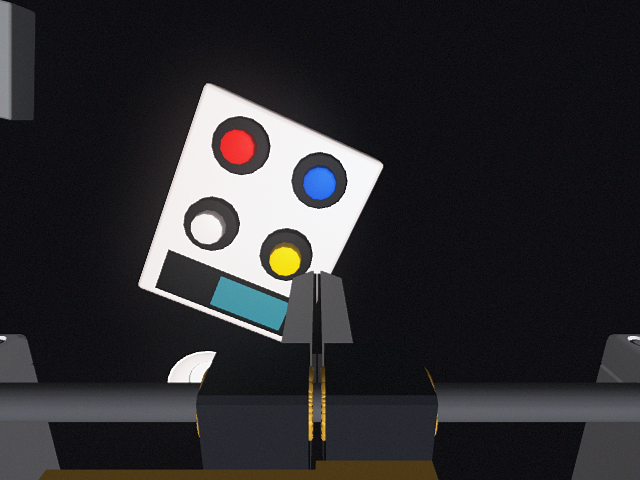

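The wrist view shows the blue key at (319,183). It casts to (0.517, 0.241), which agrees with the other views. I'll move over it, 10 mm above, and recheck the carrier.

Call:
arm_command(
  motion=[0, 0.045, 0.001, 0, 0, 0, 0.045, 0.001, 0, 0, 0, 0.045, 0.001, 0.03, 0, 0, 0.045, 0.001, 0.05, 0, 0, 0.045, 0.001, 0.061, 0, 0, 0.045, 0.001, 0.061, 0],
)

```text
time_s: 10.68
position: [0.5174, 0.2422, 0.0731]
orientation: [0.288, -3.128, 0.0]
wrist_force: [-1.1, 0.3, 0.3]
grip_width: 0.0006
finger_force: 0.0
```

```bash
sed -i 's/("side",):/("top",):/' g.py; python3 g.py; python3 - <<'E'
import cv2,glob,os
f=max(glob.glob("pics/top_*"),key=os.path.getmtime)
cv2.imwrite("pics/c3.png",cv2.resize(cv2.imread(f)[155:310,320:440],None,fx=3.8,fy=3.8,interpolation=cv2.INTER_CUBIC))
E
```

```text
[0.5174 0.2422 0.0731] [-1.0691  0.3127  0.3011] 10.675
top far edge rel stop [-0.0863 -0.0859  0.0029  0.0032]
```

View pics/c3.png

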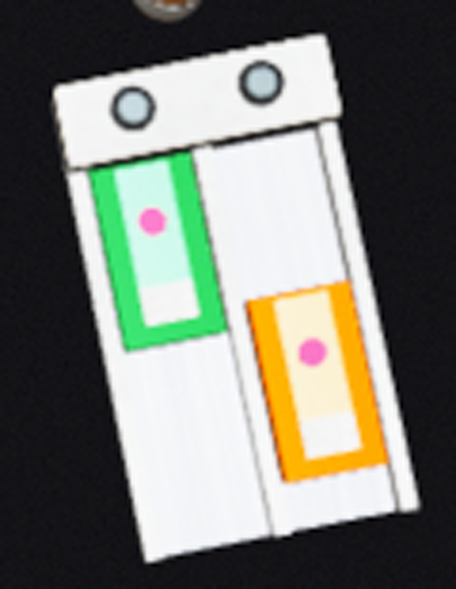

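The carrier sits flush against the stop (far edge near (140,160)), and the orange one hasn't moved. Now I'll press gently.

Call:
arm_command(
  motion=[0, 0, 0, 0.005, 0, 0, 0, 0, 0.009, 0, 0, 0, 0, 0.011, 0, 0, 0, 0, 0.013, 0, 0, 0, 0, 0.0145, 0, 0, 0, 0, 0.016, 0, 0, 0, 0, 0.016, 0],
)

```text
time_s: 11.6
position: [0.5171, 0.2426, 0.0577]
orientation: [-0.289, 3.128, 0.0]
wrist_force: [-1.5, -0.9, 4.8]
grip_width: 0.0004
finger_force: 2.0
```

Call:
arm_command(
  motion=[0, 0, 0, 0.001, 0, 0, 0, 0, 0.002, 0, 0, 0, 0, 0.0025, 0, 0, 0, 0, 0.0025, 0],
)

```text
time_s: 12.1
position: [0.5172, 0.2427, 0.0561]
orientation: [-0.289, 3.128, 0.0]
wrist_force: [-3.2, -0.8, 10.9]
grip_width: 0.0001
finger_force: 5.3
```

The force of 10.9 N and the stall at z = 0.056 show the key is fully down. I'll release it and withdraw.

Call:
arm_command(
  motion=[0, 0, 0, -0.004, 0, 0, 0, 0, -0.01, 0, 0, 0, 0, -0.03, 0, 0, 0, 0, -0.08, 0, 0, 0, 0, -0.12, 0, 0, 0.04, 0, -0.15, 0, 0, 0.08, 0, -0.15, 0, 0, 0.12, 0, -0.15, 0, 0, 0.12, 0, -0.15, 0],
)

```text
time_s: 13.22
position: [0.3966, 0.2201, 0.205]
orientation: [0.29, -3.127, 0.0]
wrist_force: [0.8, 1.0, -0.6]
grip_width: 0.0006
finger_force: 0.0
```

```bash
python3 - <<'E'
from h import *
np.set_printoptions(precision=4,suppress=True)
s=read_state();print(s["position"],s["wrist_force"],s["time_s"])
im=camera("side");cv2.imwrite("pics/end.png",im);im[:130]=0
m=mask(im,100,125);m[:,:290]=0;c=big(m);print(cast("side",cen(c),.062),len(c))
E
```

```text
[0.3966 0.2201 0.205 ] [ 0.7838  1.0224 -0.5573] 13.225
[[0.5164 0.2444 0.062 ]] 52
```

View pics/end.png

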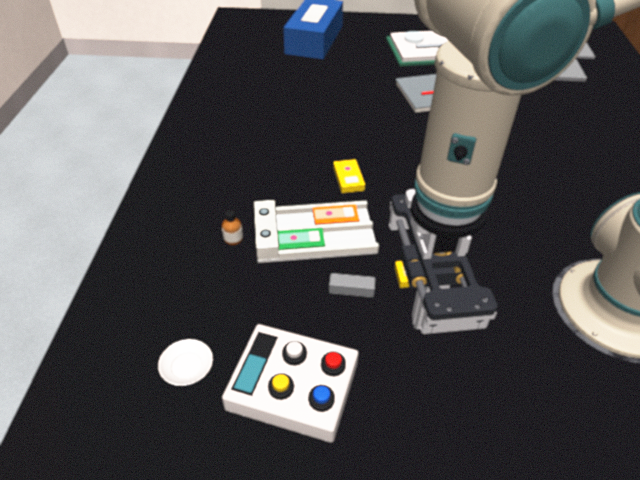

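The final view shows the green carrier home at (300,238) and the blue key back up at (321,396). Nothing else has moved, and the arm is clear.

```bash
python3 -c "
from station import *
print(finish_job())"
```

```text
the job is handed in; nothing more can be done
None
```

I pushed the green carrier home against the stop, then pressed the blue key fully down (about 11 N) and let it come back up; the arm is withdrawn and the job was handed in at about 13 s.

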